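# Switch off the lamp cabinet and draw out the vial tray

## Task

The lamp cabinet has finished its cycle: on the switch box, flip up the hinged guard until it stays open by itself, then press the button beneath it fully down to switch the lamp off. After that, pull the tray with the capped vial in it out of the cabinet to its stop, gently enough that the vial stays standing. Leave the other tray, and the loose things on the bench, as they are.

Things in the scene. Friction and masses are not known exactly. Their poses are not given: they have to be found in the camera images.
- cabinet: Low white lamp cabinet, 225 mm deep, 340 mm wide, 110 mm high, fixed to the bench, roofed with a clear, faintly amber sheet (steel trim on it up to 113 mm). Two steel trays lie side by side in it. Origin: under its middle, on the bench; its x axis points into the cabinet (away from the robot), so trays come out along -x; y axis to the left tray; z up.
- tray_left_bar (a point): Middle of the pull bar of the left tray (+y side of the cabinet). The bar is a round steel rod 10 mm thick and 100 mm long, parallel to the cabinet's y axis, 79 mm above the bench, its centre 48 mm before the tray's flat front panel, carried by two 8 mm posts 46 mm either side of the middle. The gap behind it is 43 mm by 84 mm wide and open above and below. The tray front is 154 mm wide and reaches from 14 to 98 mm above the bench. Moves with the tray.
- tray_right_bar (a point): The same on the right tray (-y side of the cabinet); the two bars are 158 mm apart, middle to middle.
- tray_left (a joint): How far the left tray is out, m: 0 shut, 0.13 at its stop; starts 0 to 0.01. It slides straight with 1 to 3 N of drag and stays where it is left.
- tray_right (a joint): The same for the right tray.
- vial: Glass vial with a white cap, 26 mm across, 56 mm high, 30 g, standing loose on the floor of one of the trays (18 mm above the bench), seen through the clear roof; either tray by chance. Origin: middle of its underside, z up its axis. It topples when the tray is jerked or stopped from above about 0.2 m/s.
- dish: Flat closed glass dish, 84 mm across, 16 mm high, lying loose in the other tray. Origin: middle of its underside.
- switchbox: Grey switch box, 130 mm (x) by 110 mm (y) by 50 mm high, fixed to the bench. Origin: under its middle; x axis away from the robot, z up.
- guard_hinge (a point): Hinge of the steel guard cover, at the rear of the box's top face, 50 mm above the bench and 50 mm behind the box's middle; the axis is the box's y axis. The cover is a box-shaped hood 60 mm (x) by 64 mm (y) by 35 mm high that reaches forward from the hinge over the button; 60 g.
- guard_bar (a point): Middle of the guard's lifting bar: a round steel bail 9 mm thick and 56 mm wide, parallel to the hinge, 75 mm before and 75 mm above the hinge when shut (125 mm above the bench), standing up clear of the hood's front edge. Pushing it rearward along its arc about the hinge opens the guard. Moves with the guard.
- guard (a joint): Opening angle of the guard, rad: 0 shut, 1.9 fully back against its stop. It falls shut if let go below about 0.85 and falls open by itself beyond about 1.0, where it stays.
- button_top (a point): Middle of the top of the black push button under the guard: 28 mm across, 72 mm above the bench, in a round steel housing 44 mm across whose rim is 62 mm above the bench; 31 mm before the hinge.
- button (a joint): How far the button is pressed, m: 0 up, 0.006 fully down; spring, about 5 N fully down, comes up when released.
- beaker: White ceramic beaker, 100 mm across at the rim, 120 mm high, loose on the bench. Origin: middle of its underside.
- tipbox: White pipette tip box, 85 by 120 by 82 mm high, loose. Origin: middle of its underside.
- flask: Small conical glass flask, 72 mm across at the foot, 94 mm high, loose. Origin: middle of its underside.
- spare_dish: Flat glass dish, 94 mm across, 16 mm high, loose on the bench. Origin: middle of its underside.
- marker: Black marker pen, 16 mm thick, about 120 mm long, lying on the bench. Origin: on its underside, at mid length.
Not all that is in view belongs to the job. What is shaped like the switchbox but orange or pink is not meant.

How it is judged:
On the way, in this order (a step that is already met when the one before it is completed fails the run):
1. the guard stands open by itself (value of joint guard above 1.4 rad), for 0.2 s.
2. the button is pressed fully down with the guard open (value of joint button above 0.0045 m and value of joint guard above 1.4 rad), for 0.05 s.
3. the tray with the vial is out at its stop (((y of vial in the frame of cabinet above 0 m and value of joint tray_left above 0.125 m) or (y of vial in the frame of cabinet below 0 m and value of joint tray_right above 0.125 m))), for 0.2 s.
At the end, for the whole second after the job is handed in: The guard stands open (beyond 1.4 rad) by itself, the button has been pressed at least 4.5 mm and is up again, then the vial's tray is out at its stop (at least 125 of 130 mm) with the vial upright (within 0.25 rad) and at rest in it, the other tray no more than 30 mm out (value of joint guard above 1.4 rad and value of joint button below 0.002 m and ((y of vial in the frame of cabinet above 0 m and value of joint tray_left above 0.125 m) or (y of vial in the frame of cabinet below 0 m and value of joint tray_right above 0.125 m)) and not ((y of vial in the frame of cabinet above 0 m and value of joint tray_right above 0.03 m) or (y of vial in the frame of cabinet below 0 m and value of joint tray_left above 0.03 m)) and angle between vial's own z axis and vertical below 0.25 rad and linear speed of vial below 0.02 m/s); the robot touches nothing.
It fails at once if the vial tips over (more than 0.5 rad) (angle between vial's own z axis and vertical above 0.5 rad).
It fails at once if the other tray is pulled more than 30 mm out ((y of vial in the frame of cabinet above 0 m and value of joint tray_right above 0.03 m) or (y of vial in the frame of cabinet below 0 m and value of joint tray_left above 0.03 m)).
It fails at once if a loose thing on the bench is moved more than 30 mm (distance of any of beaker, tipbox, flask, spare_dish, marker from where it was at the start of the episode above 0.03 m).
It also fails if it takes over 64 s, if anything falls off the work surface, if the arm or the gripper's body presses on something with over 40 N, if the wrist force passes 120 N, or if a joint passes its speed limit or range.

## Robot

A 7-joint arm with a two-finger parallel gripper is mounted at the origin on the work surface. World frame = base frame: x ahead of the robot, y to its left, z up, the work surface at z = 0. Lengths are in m, angles in rad, forces in N, time in s.
With the tool pointing down it reaches from about 0.425 to 0.875 m from the base axis. Payload 4.7 kg.
Tool frame: the origin (TCP) lies at the very end of the fingers, on their centre line; the grasp point (between the pads) lies 19 mm behind it (ctrl.grasp_offset is the distance from the TCP to the grasp point, in m); z points along the fingers, y is the direction in which the jaws open and shut (so a half turn about z gives the same grasp; the last joint's range is limited). The gripper opens to 87 mm and grips with 3 to 60 N. Pads are 19 mm wide; open, the fingers measure 117 mm over their backs; the gripper's body (75 mm by 190 mm) begins 51 mm behind the grasp point.
Start: joints at [1.269, 0.321, -0.07, 1.45, 0.023, 1.371, -0.057], TCP at [0.202, -0.618, 0.198] pointing down, gripper open.
Joint ranges: [-2.86, 2.86], [-0.3, 2.09], [-1.38, 1.24], [0.06, 2.45], [-1.56, 4.7], [0.09, 2.05], [-2.69, 2.69]. Speed limits (rad/s): [2.57, 2.57, 3.14, 3.14, 3.14, 3.14, 3.14].

## Interface

Orientations are given as a rotation vector (axis times angle).
In Python, from bench import ctrl gives the robot as it stands.
- The arm moves only by the shell command python3 -m creep 'ROWS' [FORCE]. ROWS is JSON, a list that holds one entry, the list of rows, each a list of 7 numbers: the opening, from 0 (shut) to 1 (fully open), then the shift along the tool's x, y, z in mm, then the turn, a rotation vector about the tool's x, y, z in rad. In form: [[[grip, dx, dy, dz, rx, ry, rz], ...]]. A call has 1 to 5 rows; each row is the pose to reach, as a shift and turn from the pose commanded when the call began, along the tool's axes at that moment; what a row does not reach only later rows make up. A row lasts 1/10 s, in which the tool goes at most 50 mm and 8.59 degrees, less where a joint would pass 70% of its speed; a pose out of reach is approached as far as the arm can. A call with a gripper value outside its range is refused whole. The fingers move at their own pace and stop on an object; FORCE is the grip in N (left out, the last holds). Time passes only in rows, so rows that repeat a pose let the fingers close. It gives the time, the measured TCP pose, the force and the opening at its end, in the units of the state.
- ctrl.get_state(): the state, without advancing time (a new reading comes with each control period).
- ctrl.get_image(name): name is "side" or "top" or "wrist"; returns the picture (400x640x3 uint8, red, green, blue); there is no depth.
- ctrl.camera_params(name): a dict with "K" (3x3 intrinsics, pixels), "k1" (the pictures are not rectified: a ray, as slopes to the right and down, at radius r is drawn at 1 + k1 r^2 times it, then the intrinsics apply), "pose" (4x4, takes a point from camera to world coordinates). Camera axes: x right, y down, z forward; pixel columns grow to the right and rows downward; lengths in m; the calibration is good to about 2 mm. A picture is of the moment at which its call begins: read the wrist's pose just before it. camera_params takes no time and is no camera call; for the wrist camera it gives the pose at the moment of the call.
- ctrl.close_job(): hands the job in, once; it reports no verdict.
The state is a dict: "time": time; "joint_positions": joint angles; "qd": joint speeds; "joint_torque": joint torques, N m; "position": TCP position; "tool_rot": TCP orientation; "ft_force": force on the tool from outside, world axes, zero at the start; "torque": the same for the moment, N m; "grip_width": opening from 0.0 (shut) to 1.0 (fully open).
Only numpy, scipy, OpenCV 4.12 (cv2) and the standard library are available. Lean on these libraries where they do the work, as an engineer would, in place of code of your own. Each camera call takes 0.05 s, during which the arm holds its last target. There are 200 camera calls.

## Working session

There is one attempt and no reset: what is moved stays moved. The work goes in short steps, Python scripts to look and compute and a shell command to move; the robot and the scene stay as the last step left them, time stands still between calls to the robot, and variables do not carry over. Pictures are saved under pics/ and viewed, about 8 in all and at most 12, crops included, and the job is handed in when it is done.

```bash
mkdir -p pics; ls; cat > h.py <<'E'
import numpy as np, cv2
from bench import ctrl
from scipy.spatial.transform import Rotation as R
def snap(n,f):
    im=ctrl.get_image(n); cv2.imwrite('pics/'+f,im[:,:,::-1]); return im
def ray(n,u,v,P=None):
    P=P or ctrl.camera_params(n); K=np.array(P['K']);k1=P['k1'];T=np.array(P['pose'])
    d=np.array([(u-K[0,2])/K[0,0],(v-K[1,2])/K[1,1]]);s=d.copy()
    for _ in range(20): s=d/(1+k1*(s@s))
    return T[:3,3],T[:3,:3]@np.r_[s,1]
def plane(n,u,v,z,P=None):
    o,d=ray(n,u,v,P); return o+d*(z-o[2])/d[2]
def proj(n,p,P=None):
    P=P or ctrl.camera_params(n); K=np.array(P['K']);T=np.array(P['pose'])
    c=T[:3,:3].T@(np.array(p)-T[:3,3]); s=c[:2]/c[2]; s=s*(1+P['k1']*(s@s)); return K[:2,:2]@s+K[:2,2]
def totool(vec):
    return R.from_rotvec(ctrl.get_state()['tool_rot']).inv().apply(vec)*1000
E
python3 - <<'E'
from h import *
s=ctrl.get_state(); print({k:np.round(v,3) for k,v in s.items()})
print(R.from_rotvec(s['tool_rot']).as_matrix().round(3))
for n in ['top','side']:
    snap(n,n+'1.png'); print(n,ctrl.camera_params(n))
E
```

```text
pics
{'time': np.float64(0.0), 'joint_positions': array([ 1.269,  0.322, -0.07 ,  1.452,  0.023,  1.371, -0.057]), 'qd': array([ 0.   , -0.002,  0.002, -0.001, -0.   , -0.   , -0.   ]), 'joint_torque': array([ 0.0000e+00, -4.9129e+01, -4.0400e-01, -3.1253e+01, -6.4000e-02,
        4.4000e-02,  0.0000e+00]), 'position': array([ 0.202, -0.617,  0.197]), 'tool_rot': array([-3.101e+00, -4.940e-01,  1.000e-03]), 'ft_force': array([-0.918, -0.443,  0.191]), 'torque': array([-0.025,  0.036,  0.025]), 'grip_width': np.float64(0.999)}
[[ 0.951  0.311 -0.001]
 [ 0.311 -0.951  0.002]
 [-0.    -0.002 -1.   ]]
top {'K': array([[376.61373495,   0.        , 319.17511398],
       [  0.        , 376.61373495, 197.67005752],
       [  0.        ,   0.        ,   1.        ]]), 'k1': -0.0354120427620645, 'pose': array([[-0.00446588, -0.98882664,  0.14900311,  0.36493293],
       [-0.99981374,  0.00161751, -0.01923189, -0.04570728],
       [ 0.01877599, -0.14906124, -0.98864969,  1.15867638],
       [ 0.        ,  0.        ,  0.        ,  1.        ]])}
side {'K': array([[403.86543228,   0.        , 320.10192432],
       [  0.        , 403.86543228, 205.17391161],
       [  0.        ,   0.        ,   1.        ]]), 'k1': -0.10131891099133383, 'pose': array([[-0.84657754, -0.36252484,  0.38972069, -0.07241796],
       [-0.53190873,  0.54941471, -0.64437301,  0.87647363],
       [ 0.01948295, -0.75280755, -0.65795228,  1.07172992],
       [ 0.        ,  0.        ,  0.        ,  1.        ]])}
```

View pics/top1.png

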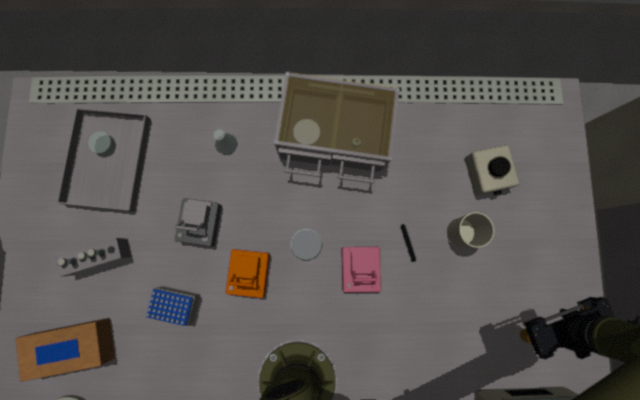

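View pics/side1.png

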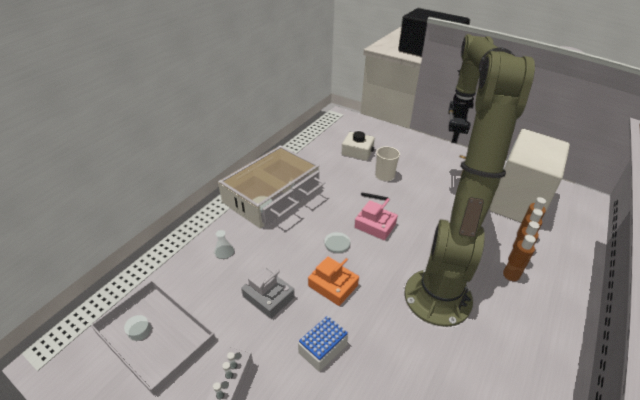

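The top view shows the grey switch box near (197,222). The dish is in the left tray at (306,131) and the vial in the right tray at (356,141). The orange and pink boxes are decoys. Next I'll zoom in to measure.

```bash
python3 - <<'E'
from h import *
t=cv2.imread('pics/top1.png')
a=cv2.resize(t[185:255,165:230],None,fx=6,fy=6,interpolation=3)
b=cv2.resize(t[70:195,270:400],None,fx=3,fy=3,interpolation=3)
c=np.zeros((420,800,3),np.uint8); c[:a.shape[0],:a.shape[1]]=a; c[:b.shape[0],400:400+b.shape[1]]=b
cv2.imwrite('pics/z.png',np.clip(c*1.5,0,255).astype(np.uint8))
for uv,z in [((306,131),.034),((356,141),.074),((197,222),.085),((305,178),.079),((357,185),.079)]: print(uv,plane('top',*uv,z).round(3))
E
```

```text
(306, 131) [ 0.744 -0.028  0.034]
(356, 141) [ 0.7   -0.178  0.074]
(197, 222) [0.457 0.282 0.085]
(305, 178) [ 0.586 -0.026  0.079]
(357, 185) [ 0.565 -0.177  0.079]
```

View pics/z.png

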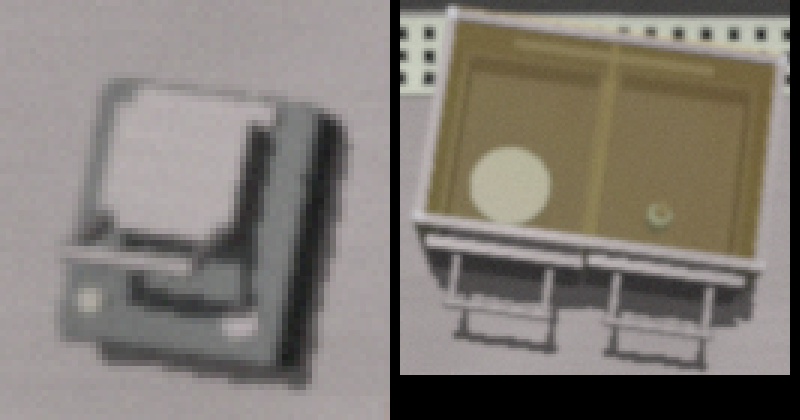

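```bash
python3 - <<'E'
from h import *
P=lambda u,v,z: plane('top',u,v,z)[:2]
rl,rr,fl,fr=[P(*q,.05) for q in [(182.5,198.3),(218.7,202.2),(175.3,241.7),(211.7,245.8)]]
c=(rl+rr+fl+fr)/4; x=(rl+rr-fl-fr); print('box',c,np.arctan2(x[1],x[0]),np.linalg.norm(x)/2,np.linalg.norm(rl-rr))
yaw=np.arctan2(x[1],x[0]); X=np.array([np.cos(yaw),np.sin(yaw)])
print('hinge',c+.05*X,'bar pred',c-.025*X,'button',c+.019*X)
print('bar meas',(P(175.3,227,.125)+P(197.5,229.7,.125))/2)
rl,rr,fl,fr=[P(*q,.113) for q in [(287.3,72.7),(396,90),(276,142.3),(390.7,159)]]
c=(rl+rr+fl+fr)/4; x=(rl+rr-fl-fr); y=(rl+fl-rr-fr);print('cab',c,np.arctan2(x[1],x[0]),np.arctan2(-y[0],y[1]),np.linalg.norm(x)/2,np.linalg.norm(y)/2)
for a,b in [((285,171.7),(321,174.7)),((338.3,177.3),(374,181.7))]:
  a,b=P(*a,.079),P(*b,.079); print('bar',(a+b)/2,np.linalg.norm(a-b),np.arctan2((b-a)[0],-(b-a)[1]))
E
```

```text
box [0.46074225 0.29250541] -0.12033979982829875 0.1291787378654702 0.10871006977567928
hinge [0.51038065 0.28650293] bar pred [0.43592305 0.29550665] button [0.47960484 0.29022447]
bar meas [0.43639627 0.29807284]
cab [ 0.76489791 -0.12069011] -0.125751965406723 -0.15529780976157648 0.21373415941096743 0.32926505948831847
bar [ 0.60016115 -0.01969017] 0.10571922083808911 -0.08553021882972504
bar [ 0.58127747 -0.1752476 ] 0.10538594831048109 -0.1252373217613834
```

```bash
python3 -m creep '[[[0,44,-15,-14,0,0,0.1],[0,88,-31,-28,0,0,0.2],[0,132,-46,-42,0,0,0.3],[0,176,-62,-56,0,0,0.4],[0,220,-78,-70,0,0,0.436]]]' 20
python3 -m creep '[[[0,9,-46,0,0,0,0],[0,18,-92,0,0,0,0],[0,27,-138,0,0,0,0],[0,36,-184,0,0,0,0],[0,45,-230,0,0,0,0]]]'
```

```text
time: 0.6
position: [0.3878, -0.4739, 0.2678]
tool_rot: [-3.135, 0.193, 0.001]
ft_force: [0.5, -0.5, 0.8]
grip_width: 0.632
time: 1.1
position: [0.4591, -0.2505, 0.2673]
tool_rot: [3.136, -0.189, -0.001]
ft_force: [0.4, 0.2, 0.1]
grip_width: 0.171
```

```bash
python3 -m creep '[[[0,-4,-49,0,0,0,0],[0,-8,-98,0,0,0,0],[0,-12,-147,0,0,0,0],[0,-16,-196,0,0,0,0],[0,-20,-245,0,0,0,0]]]'
python3 -m creep '[[[0,-16,-46,0,0,0,0],[0,-32,-92,0,0,0,0],[0,-48,-138,0,0,0,0],[0,-64,-184,0,0,0,0],[0,-80,-230,0,0,0,0]]]'
python3 -m creep '[[[0,-10,-30,0,0,0,0],[0,-20,-60,0,0,0,0],[0,-25,-70,0,0,0,0],[0,-25,-70,0,0,0,0]]]'
python3 - <<'E'
from h import *
P=ctrl.camera_params('wrist'); snap('wrist','w1.png'); snap('top','t2.png');print(P)
for p in [(.436,.297,.125)]: print(proj('wrist',p,P))
s=ctrl.get_state();print(s['position'],totool(np.array([.436,.297,.125])-s['position']))
E
```

```text
time: 1.6
position: [0.468, -0.0049, 0.2674]
tool_rot: [3.135, -0.189, -0.0]
ft_force: [0.7, 0.3, -0.8]
grip_width: 0.004
time: 2.1
position: [0.4157, 0.2327, 0.2675]
tool_rot: [3.135, -0.189, 0.001]
ft_force: [0.6, 0.6, 0.4]
grip_width: 0.004
time: 2.5
position: [0.3991, 0.3047, 0.2673]
tool_rot: [3.136, -0.183, -0.002]
ft_force: [-0.0, -0.5, -0.4]
grip_width: 0.008
{'K': array([[354.1370285 ,   0.        , 315.54933701],
       [  0.        , 354.1370285 , 201.05876656],
       [  0.        ,   0.        ,   1.        ]]), 'k1': -0.04897572916270117, 'pose': array([[-1.15527937e-01, -9.51119137e-01, -2.86401262e-01,
         4.78775901e-01],
       [-9.93304050e-01,  1.10795688e-01,  3.27319386e-02,
         2.95577866e-01],
       [ 6.00051825e-04,  2.88264987e-01, -9.57550488e-01,
         4.54387092e-01],
       [ 0.00000000e+00,  0.00000000e+00,  0.00000000e+00,
         1.00000000e+00]])}
[319.14480686 142.66418874]
[0.40085007 0.30194051 0.26725099] [ 35.52097909   0.43617377 142.24394155]
```

View pics/w1.png

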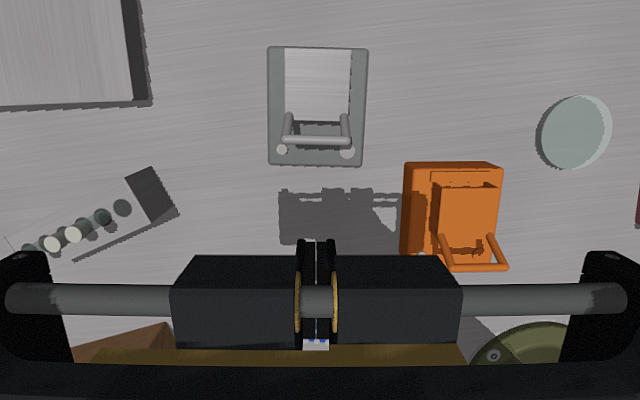

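The bar appears at (318,141) against a predicted (319,143), so the estimate holds. I'll descend in front of it and push along its arc.

```bash
python3 -m creep '[[[0,0,0,45,0,0,0],[0,0,0,90,0,0,0],[0,0,0,130,0,0,0],[0,0,0,160,0,0,0],[0,0,0,160,0,0,0]]]'
python3 -m creep '[[[0,10,0,0,0,0,0],[0,20,0,-2,0,0,0],[0,32,0,-10,0,0,0],[0,44,0,-18,0,0,0],[0,56,0,-24,0,0,0]]]'
python3 -m creep '[[[0,13,0,-4,0,0,0],[0,26,0,-7,0,0,0],[0,39,0,-8,0,0,0],[0,52,0,-8,0,0,0],[0,65,0,-7,0,0,0]]]'
python3 -m creep '[[[0,10,0,0,0,0,0],[0,20,0,2,0,0,0],[0,20,0,2,0,0,0],[0,20,0,2,0,0,0]]]'
python3 -c "
from h import *
snap('side','s3.png')
a=cv2.imread('pics/s3.png')[180:360,180:360];cv2.imwrite('pics/s3c.png',cv2.resize(a,None,fx=3,fy=3))"
```

```text
time: 3.1
position: [0.3985, 0.2991, 0.1036]
tool_rot: [3.13, -0.193, -0.011]
ft_force: [0.3, -0.7, 0.0]
grip_width: 0.003
time: 3.6
position: [0.4581, 0.297, 0.1336]
tool_rot: [-3.135, 0.19, -0.004]
ft_force: [0.2, 0.5, -0.1]
grip_width: 0.007
time: 4.1
position: [0.5213, 0.2889, 0.1383]
tool_rot: [3.136, -0.189, -0.001]
ft_force: [-0.1, -0.0, 0.3]
grip_width: 0.006
time: 4.5
position: [0.5398, 0.2869, 0.1363]
tool_rot: [3.136, -0.188, -0.002]
ft_force: [0.5, -1.0, -0.2]
grip_width: 0.005
```

View pics/s3c.png

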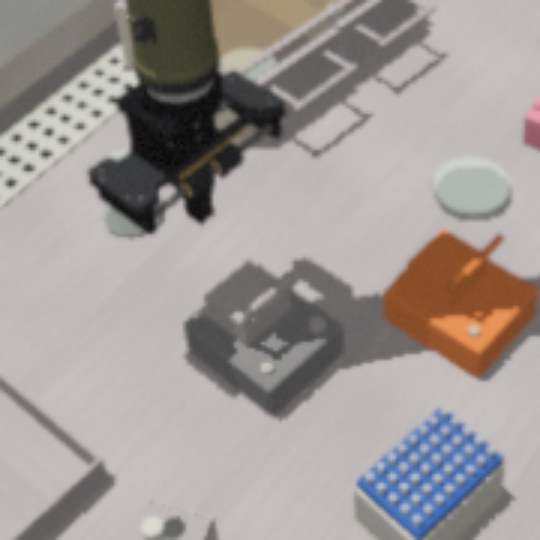

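The side crop is ambiguous: there is something raised near (265,300), with the gripper close by. I'll go up and back and look with the wrist camera.

```bash
python3 -m creep '[[[0,-10,0,-45,0,0,0],[0,-30,0,-85,0,0,0],[0,-65,0,-110,0,0,0],[0,-110,0,-115,0,0,0],[0,-110,0,-115,0,0,0]]]'
python3 - <<'E'
from h import *
P=ctrl.camera_params('wrist'); snap('wrist','w2.png')
cv2.imwrite('pics/w2c.png',cv2.resize(cv2.imread('pics/w2.png')[0:280,180:500],None,fx=2,fy=2))
s=ctrl.get_state();b=np.array([.4796,.2902,.072]);print(s['position'],proj('wrist',b,P),totool(b-s['position']))
E
```

```text
time: 5.05
position: [0.425, 0.3037, 0.2538]
tool_rot: [3.135, -0.175, 0.006]
ft_force: [-0.5, 0.2, 0.0]
grip_width: 0.005
[0.42816224 0.30168739 0.2530309 ] [322.50625551 120.59680722] [ 51.60830228   5.17458944 181.27271222]
```

View pics/w2c.png

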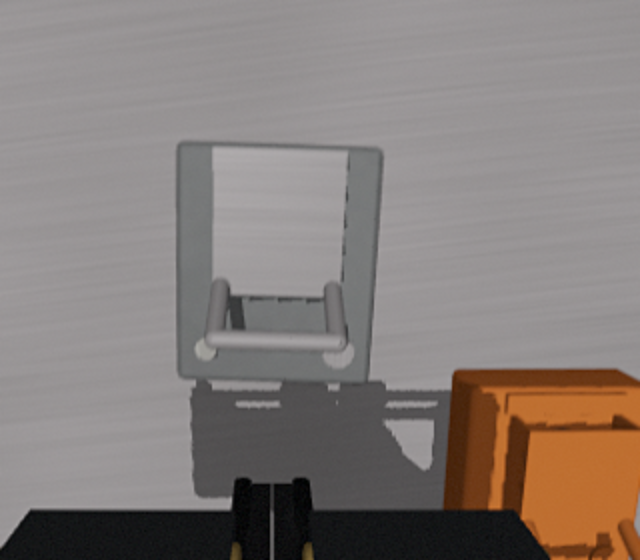

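The guard is still shut: the bar is at crop (275,340), so the fingertip must have slid over it. I'll recompute the bar position and retry with a lower tip.

```bash
python3 - <<'E'
from h import *
s=ctrl.get_state();b=plane('wrist',317.5,170,.125);print(b,s['position'],totool(b-s['position']))
print(plane('wrist',180+205/2,340/2,.125),plane('wrist',180+348/2,341/2,.125))
print(plane('wrist',180+275/2,145/2,.05),plane('wrist',180+272/2,380/2,.05))
t=cv2.imread('pics/t2.png')
E
```

```text
[0.4431845  0.29791795 0.125     ] [0.42816224 0.30168739 0.2530309 ] [ 14.78414197   1.78791913 128.1016012 ]
[0.44683118 0.32941906 0.125     ] [0.43894829 0.26508055 0.125     ]
[0.53112965 0.28736851 0.05      ] [0.40523891 0.30336916 0.05      ]
```

```bash
python3 -m creep '[[[0,-25,2,0,0,0,0],[0,-25,2,45,0,0,0],[0,-25,2,90,0,0,0],[0,-25,2,135,0,0,0],[0,-25,2,154,0,0,0]]]'
python3 -m creep '[[[0,0,0,0,0,0,0],[0,8,0,0,0,0,0],[0,16,0,0,0,0,0],[0,24,0,0,0,0,0],[0,24,0,0,0,0,0]]]'
python3 -m creep '[[[0,7,0,-5,0,0,0],[0,16,0,-11,0,0,0],[0,25,0,-16,0,0,0],[0,34,0,-20,0,0,0],[0,34,0,-20,0,0,0]]]'
python3 - <<'E'
from h import *
s=ctrl.get_state();print(s['position'])
a=snap('wrist','w3.png')
cv2.imwrite('pics/w3c.png',cv2.resize(a[0:400,120:520,::-1],None,fx=1.5,fy=1.5))
E
```

```text
time: 5.6
position: [0.4038, 0.2985, 0.0931]
tool_rot: [3.132, -0.189, -0.008]
ft_force: [-0.0, -0.0, 0.7]
grip_width: 0.004
time: 6.1
position: [0.4322, 0.298, 0.0987]
tool_rot: [-3.134, 0.192, -0.003]
ft_force: [-0.4, 0.2, -0.1]
grip_width: 0.006
time: 6.6
position: [0.4657, 0.2936, 0.1184]
tool_rot: [-3.135, 0.192, -0.002]
ft_force: [0.2, -0.0, -0.2]
grip_width: 0.005
[0.46572708 0.29363683 0.11838515]
```

View pics/w3c.png

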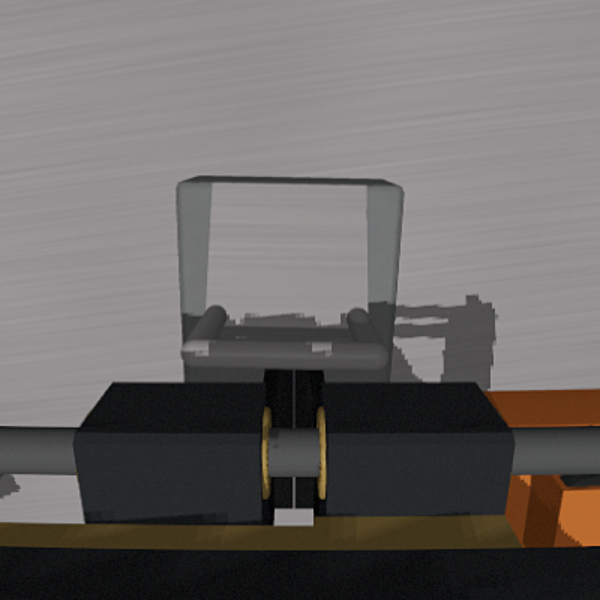

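The bar is on the fingers and raised (crop (285,352), depth suggests z of about 0.155). I'll continue along the arc.

```bash
python3 -m creep '[[[0,8,0,-4,0,0,0],[0,16,0,-6,0,0,0],[0,24,0,-8,0,0,0],[0,33,0,-9,0,0,0],[0,42,0,-9,0,0,0]]]'
python3 -m creep '[[[0,10,0,0,0,0,0],[0,20,0,1,0,0,0],[0,30,0,2,0,0,0],[0,40,0,3,0,0,0],[0,50,0,5,0,0,0]]]'
python3 -m creep '[[[0,0,0,0,0,0,0],[0,0,0,0,0,0,0],[0,0,0,-40,0,0,0],[0,-20,0,-85,0,0,0],[0,-60,0,-115,0,0,0]]]'
python3 -m creep '[[[0,-40,0,0,0,0,0],[0,-60,0,0,0,0,0],[0,-60,0,0,0,0,0],[0,-60,0,0,0,0,0]]]'
python3 - <<'E'
from h import *
P=ctrl.camera_params('wrist')
a=snap('wrist','w4.png')
cv2.imwrite('pics/w4c.png',cv2.resize(a[0:280,180:500,::-1],None,fx=2,fy=2))
s=ctrl.get_state();b=np.array([.482,.290,.072]);print(s['position'],proj('wrist',b,P),totool(b-s['position']))
E
```

```text
time: 7.15
position: [0.5062, 0.2888, 0.1267]
tool_rot: [-3.136, 0.189, -0.0]
ft_force: [0.2, -0.2, -0.7]
grip_width: 0.006
time: 7.65
position: [0.5558, 0.2828, 0.1214]
tool_rot: [3.136, -0.189, 0.0]
ft_force: [-0.5, 1.3, -0.1]
grip_width: 0.004
time: 8.15
position: [0.497, 0.2899, 0.2391]
tool_rot: [-3.133, 0.193, -0.003]
ft_force: [1.1, -0.6, 1.2]
grip_width: 0.009
time: 8.55
position: [0.4358, 0.2971, 0.2369]
tool_rot: [3.135, -0.188, 0.003]
ft_force: [1.5, -0.6, -0.2]
grip_width: 0.005
[0.43641428 0.29673237 0.23667104] [316.8907745  130.75547485] [ 45.8973027    1.09400326 164.71847394]
```

View pics/w4c.png

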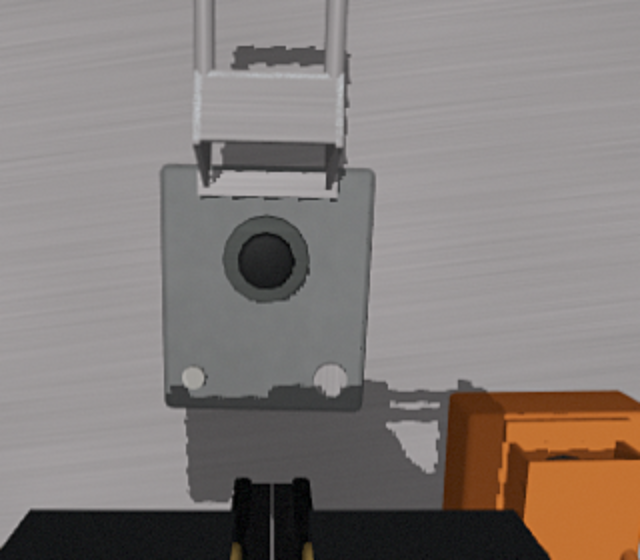

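The guard stands open, and the button is at about (313,130), close to the prediction. Now I'll press it.

```bash
python3 -m creep '[[[0,46,-1,10,0,0,0],[0,46,-1,60,0,0,0],[0,46,-1,110,0,0,0],[0,46,-1,145,0,0,0],[0,46,-1,158,0,0,0]]]'
python3 -m creep '[[[0,0,0,2,0,0,0],[0,0,0,6,0,0,0],[0,0,0,10,0,0,0],[0,0,0,13,0,0,0],[0,0,0,13,0,0,0]]]'
```

```text
time: 9.1
position: [0.4798, 0.2905, 0.0739]
tool_rot: [3.133, -0.191, -0.011]
ft_force: [-0.4, 0.6, -0.0]
grip_width: 0.007
time: 9.6
position: [0.4819, 0.2928, 0.0661]
tool_rot: [-3.136, 0.189, -0.002]
ft_force: [0.9, -0.6, 0.7]
grip_width: 0.005
```

```bash
python3 -m creep '[[[0,0,0,2,0,0,0],[0,0,0,2,0,0,0],[0,0,0,2,0,0,0]]]'
python3 -c "
from h import *
a=snap('side','s5.png');cv2.imwrite('pics/s5c.png',cv2.resize(a[230:340,220:320,::-1],None,fx=5,fy=5))
print(ctrl.get_state()['ft_force'],ctrl.get_state()['position'])"
```

```text
time: 9.9
position: [0.4816, 0.2928, 0.0637]
tool_rot: [3.136, -0.189, 0.0]
ft_force: [-0.3, -0.4, -0.3]
grip_width: 0.007
[-1.11632058  0.36108329 -0.52161638] [0.48159392 0.292763   0.06372776]
```

View pics/s5c.png

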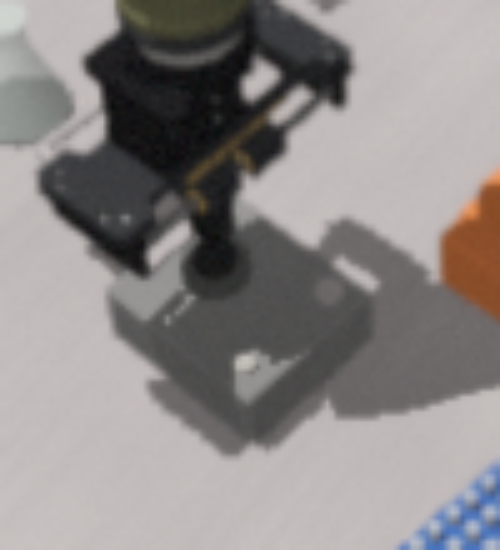

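The fingers sit on the button housing (crop (215,260)), but no force shows yet. I'll press further in small steps.

```bash
python3 -m creep '[[[0,0,0,1,0,0,0],[0,0,0,2,0,0,0],[0,0,0,2,0,0,0]]]'
python3 -m creep '[[[0,0,0,1,0,0,0],[0,0,0,2,0,0,0],[0,0,0,2,0,0,0]]]'
```

```text
time: 10.25
position: [0.4814, 0.2927, 0.0614]
tool_rot: [3.136, -0.189, -0.001]
ft_force: [0.7, 1.2, -0.3]
grip_width: 0.007
time: 10.55
position: [0.4814, 0.2927, 0.0594]
tool_rot: [3.136, -0.189, -0.0]
ft_force: [-0.7, 0.6, 0.2]
grip_width: 0.005
```

```bash
python3 - <<'E'
from h import *
s=ctrl.get_state();p=s['position'];print(p)
print('side tip',proj('side',[.4816,.2928,.0637]),'button top',proj('side',[.482,.290,.072]), 'top',proj('top',[.4816,.2928,.0637]))
for d in (0,.01,.02,.03): print(d,proj('wrist',R.from_rotvec(s['tool_rot']).apply([0,0,-d])+p))
a=snap('side','s6.png')[250:310,230:300,::-1];b=snap('wrist','w6.png')[150:400,200:440,::-1]
c=np.zeros((500,800,3),np.uint8);c[:360,:420]=cv2.resize(a,None,fx=6,fy=6,interpolation=3)
b=cv2.resize(b,(375,390));c[:390,425:]=b
cv2.imwrite('pics/c6.png',np.clip(c*1.8,0,255).astype(np.uint8))
E
```

```text
[0.48143674 0.29268867 0.05941684]
side tip [263.09327426 281.09963351] button top [263.34130532 278.78499479] top [195.82463578 214.27665891]
0 [315.54038169 240.98077249]
0.01 [315.54943368 248.23116301]
0.02 [315.55942724 256.23345675]
0.03 [315.57051555 265.10957598]
```

View pics/c6.png

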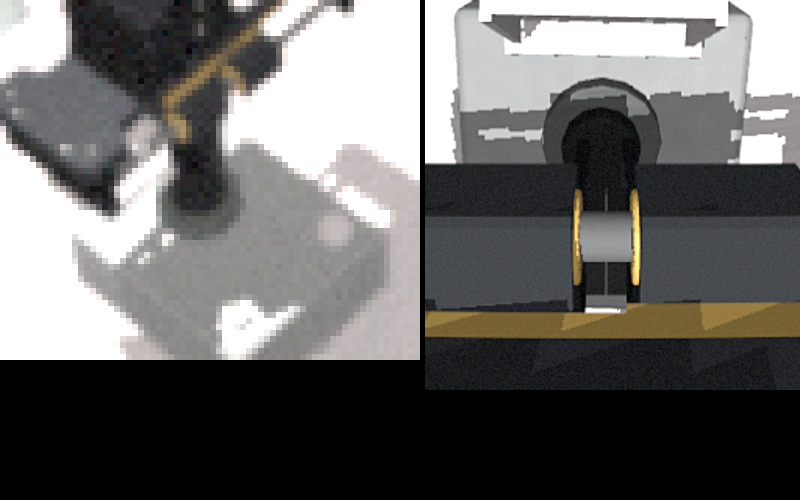

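```bash
python3 - <<'E'
from h import *
print('rim rear at .062',plane('wrist',313,200,.062))
print('rim left/right',plane('wrist',200+118/1.5625,240,.062),plane('wrist',200+236/1.5625,240,.062))
for z in (.072,.066,.06):print('button rear',z,plane('wrist',313,219,z),plane('wrist',200+137/1.5625,235,z),plane('wrist',200+214/1.5625,235,z))
s=ctrl.get_state();print(s['ft_force'],s['joint_torque'],s['position'])
# w4 estimate of centre
E
python3 -m creep '[[[0,0,0,1,0,0,0],[0,0,0,2,0,0,0],[0,0,0,2,0,0,0]]]'
python3 -c "
from h import *
for i in range(6): ctrl.get_image('side'); s=ctrl.get_state(); print(s['ft_force'].round(2),s['position'].round(4))"
```

```text
rim rear at .062 [0.50665267 0.29114112 0.062     ]
rim left/right [0.48582627 0.31497294 0.062     ] [0.48074568 0.27270128 0.062     ]
button rear 0.072 [0.4993003  0.29197556 0.072     ] [0.49196304 0.30640883 0.072     ] [0.4888431  0.28044431 0.072     ]
button rear 0.066 [0.49718451 0.29227204 0.066     ] [0.48959526 0.307201   0.066     ] [0.48636818 0.28034477 0.066     ]
button rear 0.06 [0.49506872 0.29256853 0.06      ] [0.48722749 0.30799316 0.06      ] [0.48389325 0.28024524 0.06      ]
[0.18743858 0.31659598 0.04079359] [ 3.65306827e-03 -3.71032298e+01 -8.89715105e+00 -2.71098161e+01
  5.10318100e-02 -6.92737824e-02 -7.46118167e-04] [0.48150471 0.29274751 0.05955652]
time: 10.95
position: [0.4815, 0.2926, 0.0574]
tool_rot: [3.136, -0.189, -0.0]
ft_force: [0.4, -1.2, -0.2]
grip_width: 0.005
[ 0.13 -0.48  0.35] [0.4815 0.2927 0.0575]
[-0.01  0.18 -0.17] [0.4815 0.2927 0.0576]
[ 0.66 -0.38 -0.13] [0.4815 0.2928 0.0576]
[-0.07  0.18  0.11] [0.4815 0.2928 0.0576]
[ 0.71 -0.32  0.24] [0.4815 0.2928 0.0576]
[0.11 0.54 0.14] [0.4816 0.2928 0.0576]
```

No contact yet, although the alignment is within about 3 mm. I'll keep going down in small steps, watching both the force and the joint torque.

```bash
T='from bench import ctrl;s=ctrl.get_state();print(s["ft_force"].round(1),s["joint_torque"][[1,3]].round(2),s["position"][2].round(4))'
for i in 1; do python3 -m creep '[[[0,0,0,1,0,0,0],[0,0,0,2,0,0,0],[0,0,0,2,0,0,0]]]' >/dev/null; python3 -c "$T"
python3 -m creep '[[[0,0,0,1,0,0,0],[0,0,0,2,0,0,0],[0,0,0,2,0,0,0]]]'>/dev/null; python3 -c "$T"; done
```

```text
[-1.   0.2 -0.6] [-37.37 -27.06] 0.0554
[ 0.4  0.1 -0.6] [-37.45 -26.98] 0.0534
```

```bash
T='from bench import ctrl;s=ctrl.get_state();print(s["ft_force"].round(1),s["joint_torque"][[1,3]].round(2),s["position"].round(4))'
python3 -m creep '[[[0,0,0,1,0,0,0],[0,0,0,2,0,0,0],[0,0,0,2,0,0,0]]]' >/dev/null; python3 -c "$T"
python3 -c "
from h import *
a=snap('side','s7.png');b=snap('wrist','w7.png')
c=a[240:310,225:305,::-1]
c=cv2.resize(c,None,fx=7,fy=7,interpolation=3); c=(255*(c/255.)**.5).astype(np.uint8)
cv2.imwrite('pics/c7.png',c); print(proj('side',ctrl.get_state()['position']))
p=ctrl.get_state()['position']
for z in (.06,.072): print(proj('side',[p[0],p[1],z]))"
```

```text
[ 0.4 -1.2  0.7] [-37.54 -26.91] [0.4814 0.2926 0.0514]
[263.42967789 283.50943607]
[263.22307468 281.83613408]
[262.92685522 279.43356227]
```

View pics/c7.png

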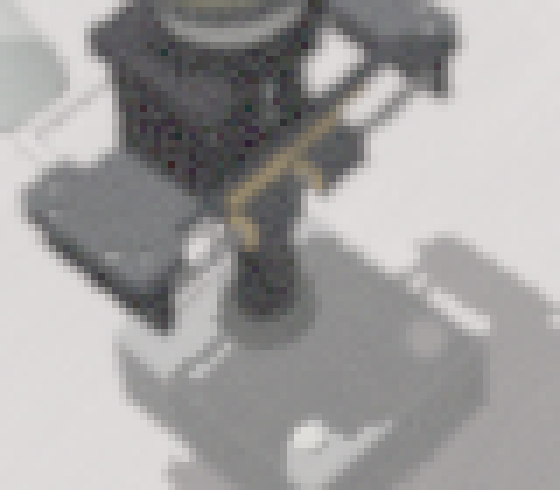

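```bash
python3 - <<'E'
from h import *
P=ctrl.camera_params('wrist'); s=ctrl.get_state()
P4=dict(P); T=np.array(P['pose']).copy(); T[:3,3]+=np.array([.43641,.29673,.23667])-s['position']; P4['pose']=T
print(T[:3,3])
c=lambda x,y:(180+x/2,y/2)
for z in (.07,.06,.05,.04,.03,.02):
  rl,rr,fl,fr=[plane('wrist',*c(*q),z,P4)[:2] for q in [(161,165),(376,169),(165,408),(362,411)]]
  print(z,np.linalg.norm(rl-rr),np.linalg.norm(fl-fr),np.linalg.norm(rl-fl),np.linalg.norm(rr-fr))
# button/rim circles in w4
for z in (.082,.072,.062,.052,.042):
  print(z,'rim',np.linalg.norm(plane('wrist',*c(223,259),z,P4)-plane('wrist',*c(310,259),z,P4)),np.linalg.norm(plane('wrist',*c(267,216),z,P4)-plane('wrist',*c(267,302),z,P4)),'btn',np.linalg.norm(plane('wrist',*c(237,261),z,P4)-plane('wrist',*c(296,261),z,P4)))
print(s['joint_positions'], s['position'])
E
```

```text
[0.51581935 0.2873398  0.42384304]
0.07 0.10261579195183573 0.10317874152980812 0.12130141505131309 0.12111006600313172
0.06 0.1055158289631214 0.10609468812557929 0.12472952866305854 0.12453277187683566
0.05 0.10841586597440706 0.10901063472135052 0.12815764227480397 0.1279554777505396
0.04 0.1113159029856927 0.11192658131712171 0.1315857558865495 0.13137818362424353
0.03 0.11421593999697831 0.11484252791289283 0.13501386949829494 0.13480088949794744
0.02 0.11711597700826398 0.11775847450866399 0.13844198311004044 0.13822359537165138
0.082 rim 0.041418427056122184 0.0404699558241268 btn 0.028106688801048177
0.072 rim 0.042630048236116734 0.041653831193500745 btn 0.028928899152125067
0.062 rim 0.04384166941611135 0.0428377065628748 btn 0.029751109503201967
0.052 rim 0.045053290596105834 0.04402158193224874 btn 0.03057331985427881
0.042 rim 0.04626491177610043 0.045205457301622794 btn 0.03139553020535565
[ 0.16120592  0.39454665 -0.89492397  1.81220244  0.34329881  1.09950341
 -2.54634911] [0.48150083 0.29273033 0.05154767]
```

Wrist-image scale rules out a large z bias. The visible finger end does look about 20 mm behind the nominal TCP when the gripper is shut, so I'll keep lowering under force watch.

```bash
T='from bench import ctrl;s=ctrl.get_state();print(s["ft_force"].round(1),s["joint_torque"][[1,3]].round(2),s["position"].round(4))'
python3 -m creep '[[[0,0,0,1,0,0,0],[0,0,0,2,0,0,0],[0,0,0,2,0,0,0]]]' >/dev/null; python3 -c "$T"
python3 -m creep '[[[0,0,0,1,0,0,0],[0,0,0,2,0,0,0],[0,0,0,2,0,0,0]]]' >/dev/null; python3 -c "$T"
```

```text
[ 0.3 -1.1  0.9] [-37.64 -26.85] [0.4814 0.2927 0.0494]
[-0.5 -0.7  0.7] [-37.08 -26.28] [0.4815 0.2928 0.0476]
```

```bash
python3 - <<'E'
from h import *
# tip in bright-background frames: w1 (column profile through finger, fixed in camera)
for f in ('w1.png','w4.png'):
  g=cv2.cvtColor(cv2.imread('pics/'+f),cv2.COLOR_BGR2GRAY)
  for u in (303,306,316,327,331): print(f,u,g[228:262:2,u])
s=ctrl.get_state();Q=R.from_rotvec(s['tool_rot'])
for d in (0,.005,.01,.02): print(d,[proj('wrist',Q.apply([x,0,-d])+s['position'])[1].round(1) for x in (-.0095,0,.0095)],[proj('wrist',Q.apply([0.0,y,-d])+s['position'])[0].round(1) for y in (-.01,.01)])
E
```

```text
w1.png 303 [81 82 81 84 85 69  0  6 10  1  2 11 14  7  9  4  1]
w1.png 306 [ 82  83  79  80  81 126 169   1  12  13  22  13  16  15  12  12   6]
w1.png 316 [ 82  83  82  84  82  80  80  76  78  53  63  92 103 100 102 102  94]
w1.png 327 [83 80 82 83 81 73  1 12  7  8  5 11  7 14  3 12 15]
w1.png 331 [82 82 82 80 79 69  0 12  7 10  7  0  4 10  4  7  7]
w4.png 303 [84 82 82 83 81 70  1  8 13  1  7  7  8  5  6  9  8]
w4.png 306 [84 82 85 81 80 84 93  3 13 14 15 13  9 13 20 19 19]
w4.png 316 [ 81  80  82  81  84  80  89  51  56  59  56  58  52  55  58  53 100]
w4.png 327 [82 83 83 83 84 71  3  9  8 10  5  3  9  2  1  3 15]
w4.png 331 [80 79 82 83 84 71  0 15 13  8  4  9 12 10  8 14 13]
0 [np.float64(256.2), np.float64(241.0), np.float64(225.4)] [np.float64(298.1), np.float64(333.1)]
0.005 [np.float64(260.0), np.float64(244.6), np.float64(228.7)] [np.float64(297.7), np.float64(333.5)]
0.01 [np.float64(264.1), np.float64(248.3), np.float64(232.0)] [np.float64(297.2), np.float64(334.0)]
0.02 [np.float64(272.7), np.float64(256.3), np.float64(239.3)] [np.float64(296.3), np.float64(334.9)]
```

The torque shifted at z=0.0476, so contact has begun. The shut fingers end about 23 mm behind the reported TCP. Pressing on.

```bash
T='from bench import ctrl;s=ctrl.get_state();print(s["ft_force"].round(1),s["joint_torque"][[1,3]].round(2),s["position"].round(4))'
python3 -m creep '[[[0,0,0,1,0,0,0],[0,0,0,2,0,0,0],[0,0,0,2,0,0,0]]]' >/dev/null; python3 -c "$T"
python3 -m creep '[[[0,0,0,1,0,0,0],[0,0,0,2,0,0,0],[0,0,0,2,0,0,0]]]' >/dev/null; python3 -c "$T"
python3 -m creep '[[[0,0,0,1,0,0,0],[0,0,0,2,0,0,0],[0,0,0,2,0,0,0]]]' >/dev/null; python3 -c "$T"
```

```text
[0.  0.5 2.5] [-36.78 -25.96] [0.4816 0.2928 0.0457]
[-0.6 -1.2  3.3] [-36.41 -25.59] [0.4816 0.2928 0.0436]
[-2.  -0.7  5. ] [-36.05 -25.23] [0.4816 0.2928 0.0417]
```

```bash
T='from bench import ctrl;s=ctrl.get_state();print(s["ft_force"].round(1),s["joint_torque"][[1,3]].round(2),s["position"].round(4))'
python3 -m creep '[[[0,0,0,1,0,0,0],[0,0,0,2,0,0,0],[0,0,0,2,0,0,0]]]' >/dev/null; python3 -c "$T"
```

```text
[-4.6 -4.7 17.2] [-31.76 -23.24] [0.4817 0.2928 0.0414]
```

The button bottomed out at 17 N. I'll retreat straight up and travel to the right tray's bar.

```bash
python3 -m creep '[[[0,0,0,-10,0,0,0],[0,0,0,-40,0,0,0],[0,0,0,-90,0,0,0],[0,0,0,-140,0,0,0],[0,0,0,-175,0,0,0]]]'
python3 -m creep '[[[0,10,44,0,0,0,0],[0,20,88,0,0,0,0],[0,30,132,0,0,0,0],[0,40,176,0,0,0,0],[0,50,220,0,0,0,0]]]'
python3 -m creep '[[[0,10,44,0,0,0,0],[0,20,88,0,0,0,0],[0,30,132,0,0,0,0],[0,40,176,0,0,0,0],[0,50,220,0,0,0,0]]]'
python3 -m creep '[[[0,0,0,0,0,0,0],[0,0,0,0,0,0,0],[0,0,0,0,0,0,0]]]'
python3 - <<'E'
from h import *
P=ctrl.camera_params('wrist')
a=snap('wrist','w8.png');cv2.imwrite('pics/w8v.png',a[:,:,::-1])
for p in [(.581,-.175,.079),(.600,-.020,.079)]: print(proj('wrist',p,P))
print(ctrl.get_state()['position'])
E
```

```text
time: 14.55
position: [0.482, 0.2935, 0.2175]
tool_rot: [-3.134, 0.188, -0.004]
ft_force: [1.1, 1.0, 0.1]
grip_width: 0.005
time: 15.05
position: [0.5046, 0.0664, 0.2144]
tool_rot: [3.135, -0.189, 0.001]
ft_force: [1.0, -1.0, -0.3]
grip_width: 0.005
time: 15.55
position: [0.5279, -0.1579, 0.2142]
tool_rot: [3.136, -0.189, 0.0]
ft_force: [0.7, -0.1, -0.3]
grip_width: 0.004
time: 15.85
position: [0.5281, -0.1543, 0.2144]
tool_rot: [-3.135, 0.186, 0.0]
ft_force: [0.0, 1.0, 0.8]
grip_width: 0.005
[331.62493494 124.27036305]
[158.56555832 124.2271683 ]
[ 0.5282389  -0.15403561  0.21453944]
```

View pics/w8v.png

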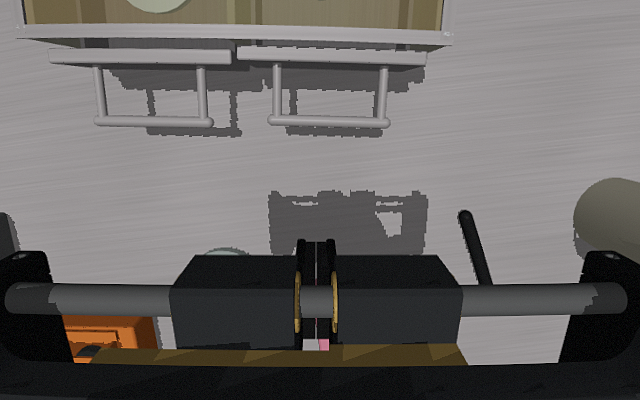

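The right bar is at (329,123), about 2 px from the prediction. I'll move over the gap and descend behind the bar.

```bash
T='from bench import ctrl;s=ctrl.get_state();print(s["ft_force"].round(1),s["joint_torque"][[1,3]].round(2),s["position"].round(4))'
python3 -m creep '[[[0,38,7,0,0,0,0],[0,76,13,0,0,0,0],[0,76,13,0,0,0,0],[0,76,13,40,0,0,0],[0,76,13,80,0,0,0]]]' >/dev/null; python3 -c "$T"
python3 -m creep '[[[0,0,0,15,0,0,0],[0,0,0,30,0,0,0],[0,0,0,45,0,0,0],[0,0,0,55,0,0,0],[0,0,0,60,0,0,0]]]' >/dev/null; python3 -c "$T"
python3 -m creep '[[[0,0,0,10,0,0,0],[0,0,0,20,0,0,0],[0,0,0,28,0,0,0],[0,0,0,28,0,0,0]]]' >/dev/null; python3 -c "$T"
```

```text
[-0.6 -1.  -0.7] [-48.54 -32.26] [ 0.6032 -0.1762  0.1351]
[-0.6 -0.8 -0.2] [-47.02 -28.42] [ 0.602  -0.1781  0.0744]
[ 0.3  0.1 -0.5] [-47.9  -27.84] [ 0.6009 -0.1779  0.0451]
```

```bash
T='from bench import ctrl;s=ctrl.get_state();print(s["ft_force"].round(1),s["joint_torque"][[0,1,3]].round(2),s["position"].round(4))'
python3 -m creep '[[[0,-2,0,0,0,0,0],[0,-4,0,0,0,0,0],[0,-6,0,0,0,0,0],[0,-8,0,0,0,0,0],[0,-11,0,0,0,0,0]]]' >/dev/null; python3 -c "$T"
python3 -m creep '[[[0,-3,0,0,0,0,0],[0,-7,0,0,0,0,0],[0,-11,0,0,0,0,0],[0,-15,0,0,0,0,0],[0,-19,0,0,0,0,0]]]' >/dev/null; python3 -c "$T"
python3 -c "
from h import *
P=ctrl.camera_params('top')
g=cv2.cvtColor(snap('top','t9.png'),cv2.COLOR_RGB2GRAY);g0=cv2.cvtColor(cv2.imread('pics/top1.png'),cv2.COLOR_BGR2GRAY)
d=cv2.absdiff(g,g0)[150:200,325:390];print(g0[150:190,357].tolist());print([ (u,g[150:195,u].tolist()) for u in (332,372,376)],[ (u,g0[150:195,u].tolist()) for u in (332,372,376)])"
```

```text
[0.9 0.6 0.1] [  0.28 -45.87 -26.94] [ 0.5915 -0.1766  0.0471]
[2.4 0.5 0.3] [  0.46 -43.22 -26.58] [ 0.5718 -0.1744  0.0467]
[76, 81, 103, 113, 109, 86, 63, 68, 98, 112, 112, 89, 56, 37, 35, 36, 35, 36, 43, 48, 50, 49, 50, 51, 53, 64, 89, 95, 103, 103, 90, 87, 98, 104, 102, 104, 105, 97, 75, 57]
[(332, [128, 114, 81, 58, 55, 58, 57, 57, 46, 39, 36, 40, 40, 36, 36, 35, 36, 39, 38, 36, 38, 37, 39, 37, 36, 38, 37, 39, 37, 38, 37, 35, 39, 40, 36, 32, 36, 48, 55, 56, 59, 58, 56, 55, 55]), (372, [60, 60, 61, 59, 56, 57, 56, 54, 55, 55, 57, 57, 55, 55, 54, 53, 54, 53, 56, 53, 56, 55, 54, 54, 58, 54, 55, 55, 54, 56, 53, 54, 55, 53, 55, 53, 52, 53, 52, 55, 54, 52, 53, 53, 53]), (376, [60, 61, 59, 56, 58, 61, 58, 59, 58, 58, 58, 56, 57, 58, 57, 58, 57, 57, 58, 58, 58, 58, 59, 56, 59, 61, 58, 59, 57, 58, 59, 56, 58, 57, 54, 59, 57, 58, 60, 59, 55, 57, 57, 59, 56])] [(332, [120, 105, 75, 52, 55, 74, 85, 81, 59, 40, 38, 38, 37, 32, 39, 47, 49, 53, 52, 52, 51, 56, 75, 98, 107, 108, 108, 107, 107, 106, 106, 108, 107, 109, 108, 105, 104, 107, 108, 108, 107, 108, 108, 108, 106]), (372, [75, 74, 72, 79, 98, 109, 109, 91, 66, 65, 95, 109, 111, 95, 61, 56, 76, 88, 95, 96, 94, 93, 98, 100, 103, 103, 101, 98, 94, 98, 104, 103, 95, 88, 97, 102, 100, 101, 99, 102, 98, 88, 87, 98, 104]), (376, [74, 75, 74, 77, 89, 106, 114, 107, 79, 62, 74, 98, 110, 106, 77, 45, 36, 34, 35, 32, 38, 39, 52, 53, 53, 55, 55, 51, 67, 92, 107, 106, 110, 107, 107, 108, 106, 108, 108, 109, 106, 109, 106, 108, 110])]
```

A steady drag of about 2.4 N in +x means the tray is engaged. I'll continue slowly.

```bash
T='from bench import ctrl;s=ctrl.get_state();print(s["ft_force"].round(1),s["position"].round(4))'
python3 -m creep '[[[0,-4,0,0,0,0,0],[0,-8,0,0,0,0,0],[0,-12,0,0,0,0,0],[0,-16,0,0,0,0,0],[0,-20,0,0,0,0,0]]]' >/dev/null; python3 -c "$T"
python3 -m creep '[[[0,-4,0,0,0,0,0],[0,-8,0,0,0,0,0],[0,-12,0,0,0,0,0],[0,-16,0,0,0,0,0],[0,-20,0,0,0,0,0]]]' >/dev/null; python3 -c "$T"
python3 -m creep '[[[0,-4,0,0,0,0,0],[0,-8,0,0,0,0,0],[0,-12,0,0,0,0,0],[0,-16,0,0,0,0,0],[0,-20,0,0,0,0,0]]]' >/dev/null; python3 -c "$T"
python3 -m creep '[[[0,-4,0,0,0,0,0],[0,-8,0,0,0,0,0],[0,-12,0,0,0,0,0],[0,-16,0,0,0,0,0],[0,-20,0,0,0,0,0]]]' >/dev/null; python3 -c "$T"
```

```text
[ 1.7  0.6 -0.5] [ 0.5519 -0.1719  0.0466]
[ 1.3  1.1 -0.4] [ 0.5321 -0.1697  0.0466]
[ 1.9  0.1 -0.4] [ 0.5123 -0.1673  0.0467]
[ 2.1  0.4 -0.1] [ 0.4924 -0.1649  0.0466]
```

```bash
T='from bench import ctrl;s=ctrl.get_state();print(s["ft_force"].round(1),s["position"].round(4))'
python3 -m creep '[[[0,-3,0,0,0,0,0],[0,-6,0,0,0,0,0],[0,-9,0,0,0,0,0],[0,-12,0,0,0,0,0],[0,-15,0,0,0,0,0]]]' >/dev/null; python3 -c "$T"
python3 -m creep '[[[0,-2,0,0,0,0,0],[0,-4,0,0,0,0,0],[0,-6,0,0,0,0,0],[0,-8,0,0,0,0,0],[0,-8,0,0,0,0,0]]]' >/dev/null; python3 -c "$T"
```

```text
[1.8 0.7 0.3] [ 0.4776 -0.1631  0.0466]
[ 8.6 -0.4 -5.6] [ 0.4727 -0.1624  0.0471]
```

```bash
T='from bench import ctrl;s=ctrl.get_state();print(s["ft_force"].round(1),s["position"].round(4))'
python3 -m creep '[[[0,-1,0,0,0,0,0],[0,-2,0,0,0,0,0],[0,-2,0,0,0,0,0]]]' >/dev/null; python3 -c "$T"
```

```text
[ 13.2  -0.7 -10.2] [ 0.4727 -0.1625  0.0474]
```

The tray is solidly at its stop. I'll back off inside the gap, lift clear, and move aside for the final checks.

```bash
T='from bench import ctrl;s=ctrl.get_state();print(s["ft_force"].round(1),s["position"].round(4))'
python3 -m creep '[[[0,4,0,0,0,0,0],[0,8,0,0,0,0,0],[0,13,0,0,0,0,0],[0,16,0,0,0,0,0],[0,16,0,0,0,0,0]]]' >/dev/null; python3 -c "$T"
python3 -m creep '[[[0,0,0,-15,0,0,0],[0,0,0,-45,0,0,0],[0,0,0,-90,0,0,0],[0,0,0,-135,0,0,0],[0,0,0,-180,0,0,0]]]' >/dev/null; python3 -c "$T"
python3 -m creep '[[[0,-5,45,0,0,0,0],[0,-10,90,0,0,0,0],[0,-15,135,0,0,0,0],[0,-20,180,0,0,0,0],[0,-25,225,0,0,0,0]]]' >/dev/null; python3 -c "$T"
python3 -m creep '[[[0,-10,40,0,0,0,0],[0,-20,80,0,0,0,0],[0,-30,100,0,0,0,0],[0,-30,100,0,0,0,0],[0,-30,100,0,0,0,0]]]' >/dev/null; python3 -c "$T"
python3 - <<'E'
from h import *
t=snap('top','tf.png');snap('side','sf.png');P=ctrl.camera_params('top')
X=np.array([.992,-.127]);b0=np.array([.582,-.174])
for d in (0,.12,.13):print('bar pred',d,proj('top',[*(b0-d*X),.079]).round(1),'vial cap',proj('top',[*(plane('top',356,141,.074)[:2]-d*X),.074]).round(1))
t0=cv2.imread('pics/top1.png')[:,:,::-1]
# bright-greenish cap / vial: circles near predicted spot, bar as bright row
g=cv2.cvtColor(t,cv2.COLOR_RGB2GRAY)
for u in (322,334,346): print(u,g[195:240,u].tolist())
print('left bar before/after rows',[int(165+np.argmax(cv2.cvtColor(i,cv2.COLOR_RGB2GRAY)[166:180,302]))for i in(t0,t)])
def vial(i,x0,x1,y0,y1):
    return cv2.resize(cv2.cvtColor(i,cv2.COLOR_RGB2GRAY)[y0:y1,x0:x1],None,fx=1,fy=1)
c=[int(v) for v in proj('top',[*(plane('top',356,141,.074)[:2]-.13*X),.074])];print(vial(t0,348,366,132,150));print(c);print(vial(t,c[0]-10,c[0]+10,c[1]-10,c[1]+10))
E
```

```text
[-0.2 -0.1 -0.1] [ 0.4839 -0.1639  0.0465]
[ 0.3 -0.6  0. ] [ 0.4834 -0.1634  0.2296]
[ 0.2 -0.2  0.6] [ 0.4312 -0.3858  0.2282]
[ 0.1  0.8 -0.1] [ 0.3903 -0.4794  0.2274]
bar pred 0 [355.7 179.3] vial cap [356. 141.]
bar pred 0.12 [351.2 219.8] vial cap [351.6 180.1]
bar pred 0.13 [350.8 223.3] vial cap [351.3 183.4]
322 [112, 115, 116, 112, 112, 113, 114, 113, 111, 114, 112, 115, 114, 114, 114, 113, 113, 112, 114, 112, 113, 113, 113, 114, 112, 112, 113, 112, 112, 112, 112, 112, 112, 112, 112, 113, 112, 113, 112, 112, 115, 115, 112, 113, 112]
334 [127, 127, 124, 125, 126, 127, 118, 78, 47, 49, 55, 67, 74, 80, 78, 80, 82, 88, 101, 107, 110, 110, 105, 109, 116, 105, 89, 88, 90, 82, 81, 70, 58, 69, 97, 109, 113, 112, 114, 114, 116, 113, 112, 113, 111]
346 [123, 124, 123, 120, 117, 121, 125, 122, 106, 68, 41, 39, 42, 50, 55, 57, 55, 54, 58, 72, 99, 112, 111, 111, 104, 107, 114, 102, 98, 108, 113, 110, 103, 78, 61, 71, 98, 112, 113, 113, 112, 114, 113, 113, 112]
left bar before/after rows [171, 171]
[[76 74 75 74 74 74 73 74 75 76 75 75 75 75 76 75 75 74]
 [74 75 76 76 74 75 76 76 74 72 
[... 1949 characters left out ...]
 124 124
  124 122]
 [126 126 127 125 121 102  70  58  68  75  78  74  73  89 112 123 124 125
  123 123]
 [126 127 126 126 120 103  71  55  56  59  61  59  61  74 102 120 125 123
  122 121]
 [126 125 126 124 122 107  84  69  57  56  55  57  67  79 100 118 125 123
  124 121]
 [124 125 125 124 124 118 108  90  67  56  55  62  82 104 117 121 127 122
  122 122]
 [125 125 124 124 125 122 119 106  83  74  74  79  95 117 122 124 126 123
  122 123]
 [125 124 125 124 125 124 122 118 110 108 106 109 115 124 126 124 125 123
  120 121]
 [125 125 125 123 123 125 123 122 122 120 122 122 121 125 124 124 124 124
  122 121]
 [124 124 124 123 125 124 124 123 125 123 122 124 123 122 123 123 123 122
  121 123]]
```

```bash
python3 - <<'E'
from h import *
X=np.array([.992,-.127])
v=plane('top',356,141,.074)[:2]-.13*X
top=[proj('top',[*v,z]).round(1) for z in (.018,.074)];side=[proj('side',[*v,z]).round(1) for z in (.018,.074)]
print('top base/cap',top,'side base/cap',side)
s=cv2.imread('pics/sf.png');x,y=[int(q) for q in (side[0]+side[1])/2]
g=cv2.cvtColor(s,cv2.COLOR_BGR2GRAY);print(x,y);np.set_printoptions(linewidth=200);print(g[y-18:y+18,x-12:x+13])
a=ctrl.get_image('top').astype(int);b=cv2.imread('pics/tf.png')[:,:,::-1].astype(int)
print('motion',np.abs(a-b)[165:200,335:370].max())
h=cv2.absdiff(cv2.cvtColor(a.astype(np.uint8),cv2.COLOR_RGB2GRAY),cv2.cvtColor(cv2.imread('pics/top1.png'),cv2.COLOR_BGR2GRAY))>25
n,_,st,_=cv2.connectedComponentsWithStats(h.astype(np.uint8));print(st[1:][st[1:,4]>15])
E
```

```text
top base/cap [array([349.4, 186.8]), array([351.3, 183.4])] side base/cap [array([316.9, 202.7]), array([317.1, 191.8])]
317 197
[[ 98  99  99  98  98  98  99  98  96  95  98  98 108 144 173 179 180 182 179 181 182 181 181 181 181]
 [ 99 100  98  99  99  97  99  99  98  98  95  99 107 133 156 169 176 181 180 180 181 181 182 182 182]
 [100  98  98  97  99  99  96  99  97  96  98  99 104 111 121 140 160 174 177 181 182 182 182 182 184]
 [ 97  98 100 100  99  97 100  98  98  97  99  97 102 109 107 112 127 148 165 174 181 183 183 182 183]
 [ 98 100 101 100  98 100  97  97  98  97  97  98 101 104 109 107 108 112 129 150 168 177 181 182 183]
 [100  97  96  99 100 100  98  98  99  98  97  98  97 103 107 106 107 108 109 114 132 158 171 179 181]
 [ 98 100  99 100  99  98 100 100  98  98  98  97 100 102 109 108 106 106 110 107 108 118 135 158 171]
 [101  99 100  99 100  98 100  97  97  99  98  99 100 103 108 107 108 107 105 105 105 103 107 121 138]
 [ 99  99  98 101  99  99  98  99  98  99  99 100 103 109 115 110 109 109 109 107 106 105 107 106 109]
 [ 99  98  99  99 101  99  96  98 101 101 10
[... 2674 characters left out ...]
8 106 107 106 101  95  94  93  93  92  95  98  98  98  95 100]]
motion 5
[[  332   155    53    11   187]
 [  332   160    42    34   636]
 [  378   167     4    12    35]
 [  372   172     5     8    27]
 [  373   180     5    24    34]
 [  198   182    24    23   216]
 [  185   193     7     9    44]
 [  406   197   209   203 16184]
 [  326   201    52    18   504]
 [  183   203    28    35   585]
 [  333   221    34    13   127]
 [  186   224    11     3    20]
 [  601   236    10    14    66]
 [  366   254   129   146  5701]
 [  547   317    14     7    35]
 [  573   373    41    27   618]
 [  506   389    44     7   241]
 [  338   393    10     6    20]
 [  350   397    10     3    25]]
```

The vial shows in the side view as an upright column with its cap on top, and it isn't moving. The left bar is unmoved and the guard is still open behind the box. Handing in.

```bash
python3 -c "
from bench import ctrl
print(ctrl.get_state()['time'],ctrl.get_state()['ft_force']);print(ctrl.close_job())"
```

```text
23.8 [ 0.25340454 -0.12935748 -0.79598137]
the job is handed in; nothing more can be done
None
```

I opened the guard, pressed the button fully down, pulled the right tray (the one with the vial) to its stop, and handed the job in at 23.8 s of the 64 s limit. No verdict is reported.

**What went wrong on the way**
- **Guard:** the first push slid over the lifting bar and left it shut. A second push with the tip lower opened it, and the wrist picture showed it standing open by itself.
- **Button:** contact came about 23 mm lower than the reported tool point implied, because the shut fingers end short of it. I lowered in small steps until the spring read about 5 N, then 17 N at the end of its travel.

**Tray:** I pulled it at about 0.04 m/s with roughly 2 N of drag. The stop showed as a rise to 13 N with no further movement.

**Last checks**
- The pull bar sits within about 2 px of where it should be at 130 mm out.
- The vial looks upright with its cap on top, and two pictures showed no motion.
- The left tray's bar has not moved, and the arm is clear of everything.
- These last checks were made on pixel values only, because my picture views were used up.
- I did not check the released button or the loose things one by one. No unexpected contact force showed along the way.

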